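# Clamp the stretcher bar with the loose crank

## Task

Clamp the wooden stretcher bar in its fixture: fit the loose crank that has the square hub and square hole fully down onto the fixture's square shaft, and turn it clockwise (seen from above) until the swing finger lies over the bar and reaches its stop. Then lift the crank off and lay it flat, handle up, near the middle of the cork mat.

Things in the scene. Friction and masses are not known exactly. Their poses are not given: they have to be found in the camera images.
- crank_mid (a point): Plain steel crank, 300 g, lying handle up. Point: middle of its arm (balance), half-way up; x from hub to handle, z up. Arm 14 wide, 24 high, clear for 35 mm each way. Hub 36 x 36, 30 high, at x=-58, underside level with the arm's; through hole 20 mm square, sides along x, y. Black-topped handle d 24, 44 high, at x=+52. Another crank nearby has a round hub and small hole: wrong.
- seat (a point): Top centre of the fixture's round collar (d 44), 80 mm above table, on the shaft axis. Square shaft: 16 wide, rises 28 from here, top 10 tapers to 8. Crank fully down: hub and arm undersides at this height; fits in 4 directions, 2 mm play all round, 0.3 rad free turn either way. Rest of fixture under 56 mm. Fixture axes: x to the wooden bar (40 x 190, along y, centre 80 mm off), z up.
- shaft (a joint): Turn of square shaft and its finger (98 mm long, below the collar), rad, growing clockwise from above. At 0 the shaft's flats are parallel to the x and y of seat and the finger stands 1.3 short of the bar; at 1.3 it points along x of seat over the bar, at a hard stop. Starts at 0 to 0.25, takes 0.3 N m to turn, stays where left.
- mat: Thin square cork mat, 200 x 200 x 4 mm, fixed flat on the table. Origin at the centre of its underside, x and y parallel to its edges, z up.
Not all that is in view belongs to the job. Leave any orange look-alike of the part that bears crank_mid alone.

How it is judged:
By the outcome, as a careful person would: the job done as asked, in the order asked, and still so for the second after the job is handed in, with the robot touching nothing.
It also fails if it takes over 51 s, if anything falls off the work surface, if the arm or the gripper's body presses on something with over 40 N, if the wrist force passes 120 N, or if a joint passes its speed limit or range.

## Robot

A 6-joint arm with a two-finger parallel gripper is mounted at the origin on the work surface. World frame = base frame: x ahead of the robot, y to its left, z up, the work surface at z = 0. Lengths are in m, angles in degrees, forces in N, time in s.
With the tool pointing down it reaches from about 0.4 to 0.825 m from the base axis. Payload 7 kg.
Tool frame: the origin (TCP) lies on the centre line of the jaws, within the pads' length; the fingertips stand r.nose_length ahead of it and the grasp point (between the pads) lies 2 mm behind it (r.nose_length is the distance from the TCP to the fingertips, in m); z points along the fingers, y is the direction in which the jaws open and shut (so a half turn about z gives the same grasp; the last joint's range is limited). The gripper opens to 88 mm and grips with 3 to 60 N. Pads are 19 mm wide; open, the fingers measure 130 mm over their backs; the gripper's body (78 mm by 193 mm) begins 47 mm behind the grasp point.
Start: joints at [90.017, 20.546, 0.682, 0, -70.136, -16.507], TCP at [0.192, 0.647, 0.244] pointing down, gripper open.
Joint ranges: [-176.03, 176.03], [-82.01, 121.73], [-58.28, 71.71], [-173.87, 95.51], [-174.79, -0.11], [-173.66, 173.66]. Speed limits (degrees/s): [136.94, 136.94, 172.46, 180, 180, 180].

## Interface

Orientations are given as [roll, pitch, yaw] about the fixed x, y, z axes, in that order (R = Rz(yaw) Ry(pitch) Rx(roll)).
In Python, from plant import r gives the robot as it stands.
- The arm moves only by the tool apply_moves, never from a script. Its argument "targets" is a list of rows, each a list of 3 entries, a list of its own where there are three numbers: the shift along the tool's x, y, z scaled (see below), then the turn, a rotation vector about the tool's x, y, z scaled (see below), then the finger opening in mm, from 0 to 87.6. A call has 1 to 5 rows; each row shifts and turns the pose as measured when the row begins, along the tool's axes as they then stand; what a row does not reach is not made up. The controller multiplies each number of a shift by 0.04 m and each number of a turn by 8 degrees. A row lasts 1/10 s, in which the tool goes at most 50 mm and 8.59 degrees, less where a joint would pass 70% of its speed; a pose out of reach is approached as far as the arm can. A call with a number of a shift or a turn outside -1 to 1 is refused whole. A call with a gripper value outside its range is refused whole. The fingers move at their own pace and stop on an object; "squeeze" is the grip in N (left out, the last holds). Time passes only in rows, so rows that do not move let the fingers close. It gives the time, the measured TCP pose, the force and the opening at its end, in the units of the state.
- r.get_state(): the state, without advancing time (a new reading comes with each control period).
- r.capture(name): name is "scene" or "top" or "wrist"; returns a dict with "img" (384x512x3 uint8, blue, green, red), "z_map" (384x512 float32, m along the optical axis (not along the pixel's ray), 0 where there is no reading), "fx", "fy", "cx", "cy" (pixels), "camera_from_world" (4x4, takes a point from world to camera coordinates); the wrist camera has in their place "mount" (4x4, takes a point from camera to tool coordinates, whose origin is the TCP and whose axes are the flange's). Camera axes: x right, y up, looking along -z (the intrinsics and any distortion apply to the point x, -y, -z); pixel columns grow to the right and rows downward; lengths in m; the calibration is good to about 2 mm. A picture is of the moment at which its call begins: read the wrist's pose just before it.
- r.close_job(): hands the job in, once; it reports no verdict.
The state is a dict: "time_s": time; "joints": joint angles; "qd": joint speeds; "joint_torque": joint torques, N m; "tcp_pos": TCP position; "eef_rot": TCP orientation; "contact_force": force on the tool from outside, world axes, zero at the start; "moment": the same for the moment, N m; "gripper_width": finger opening in m.
Only numpy, scipy, OpenCV 4.12 (cv2) and the standard library are available. Lean on these libraries where they do the work, as an engineer would, in place of code of your own. Each camera call takes 0.05 s, during which the arm holds its last target.

## Working session

There is one attempt and no reset: what is moved stays moved. The work goes in short steps, Python scripts to look and compute and a tool call to move; the robot and the scene stay as the last step left them, time stands still between calls to the robot, and variables do not carry over. Pictures are saved under pics/ and viewed, and the job is handed in when it is done.

Besides the shell and the picture viewer there is one more tool, called after ">>>" as name([rows], argument=value, ...), one row to a line, values as JSON. apply_moves: Moves the arm, as the interface text tells. Its arguments: {"type":"object","properties":{"targets":{"type":"array","items":{"type":"array"}},"squeeze":{"type":"number"}},"required":["targets"]}

```bash
ls; mkdir -p pics; cat > h.py <<'E'
import numpy as np, cv2
from plant import r
E
python3 - <<'E'
from h import *
s=r.get_state()
print({k:np.round(v,4) for k,v in s.items()}, r.nose_length)
for n in ("scene","top","wrist"):
    c=r.capture(n); cv2.imwrite(f"pics/{n}0.png",c["img"])
    np.savez(f"{n}0.npz",**c)
    print(n,{k:np.round(v,4) for k,v in c.items() if k not in("img","z_map")}, c["z_map"].min(),c["z_map"].max())
E
```

```text
pics
{'time_s': np.float64(0.0), 'joints': array([ 9.00151e+01,  2.05906e+01,  6.34900e-01, -1.84000e-02,
       -7.01355e+01, -1.65054e+01]), 'qd': array([-0.0506, -0.0079, -0.0748, -0.0448, -0.0212, -0.0629]), 'joint_torque': array([-1.20000e-03, -5.82716e+01,  2.93053e+01,  6.99710e+00,
        6.90000e-03, -2.00000e-04]), 'tcp_pos': array([0.1915, 0.6468, 0.2426]), 'eef_rot': array([ 1.799076e+02, -9.300000e-03, -1.649650e+01]), 'contact_force': array([-0.5218, -0.391 ,  0.5242]), 'moment': array([-0.013 ,  0.0107, -0.0248]), 'gripper_width': np.float64(0.088)} 0.017
scene {'fx': np.float64(494.7502), 'fy': np.float64(494.7502), 'cx': np.float64(268.2336), 'cy': np.float64(188.7776), 'camera_from_world': array([[ 0.3561,  0.9344,  0.0123, -0.2035],
       [-0.7369,  0.2727,  0.6186,  0.2028],
       [ 0.5747, -0.2294,  0.7856, -1.8753],
       [ 0.    ,  0.    ,  0.    ,  1.    ]])} 0.0 3.861502
top {'fx': np.float64(385.7239), 'fy': np.float64(385.7239), 'cx': np.float64(257.4598), 'cy': np.float64(194.1381), 'camera_from_world': array([[ 0.0065, -1.    , -0.0017,  0.0528],
       [ 0.9995,  0.0065,  0.0323, -0.3749],
       [-0.0323, -0.0019,  0.9995, -1.3266],
       [ 0.    ,  0.    ,  0.    ,  1.    ]])} 0.0 2.1482882
wrist {'fx': np.float64(302.1057), 'fy': np.float64(302.1057), 'cx': np.float64(259.5976), 'cy': np.float64(190.9856), 'mount': array([[ 3.000e-04,  9.550e-01,  2.967e-01,  7.990e-02],
       [ 1.000e+00, -3.000e-04,  1.000e-04, -8.000e-04],
       [ 1.000e-04,  2.967e-01, -9.550e-01, -1.409e-01],
       [ 0.000e+00,  0.000e+00,  0.000e+00,  1.000e+00]])} 0.0 1.399238
```

View pics/top0.png

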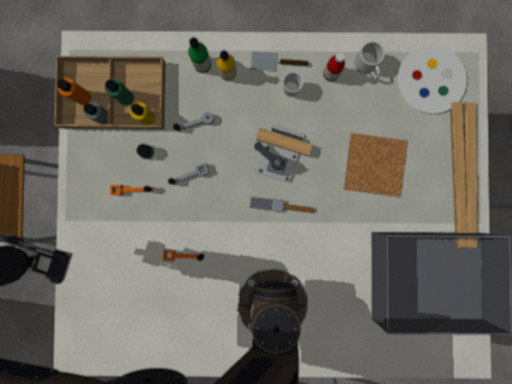

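View pics/scene0.png

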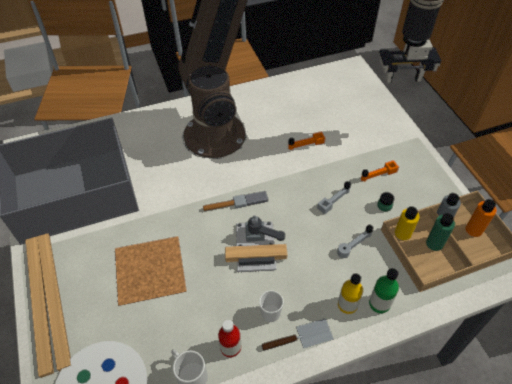

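View pics/wrist0.png

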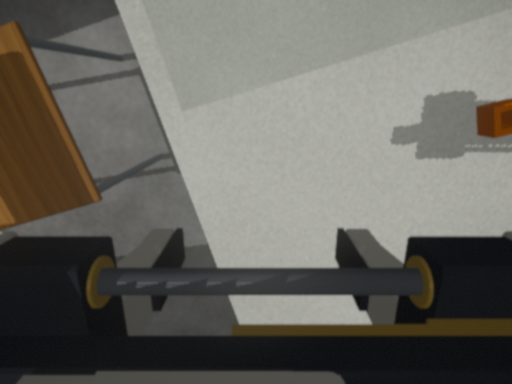

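The top view shows two grey cranks, at (195,121) and (190,174), and two orange look-alikes, at (130,190) and (183,256). The fixture is at (278,155) and the mat at (376,165). Next I'll crop the two grey ones.

```bash
python3 - <<'E'
import cv2,numpy as np
t=cv2.imread("pics/top0.png");s=cv2.imread("pics/scene0.png")
a=cv2.resize(t[100:195,160:230],None,fx=6,fy=6,interpolation=cv2.INTER_CUBIC)
b=cv2.resize(s[170:265,310:385],None,fx=5,fy=6,interpolation=cv2.INTER_CUBIC)
cv2.imwrite("pics/c1.png",np.hstack([a,b[:a.shape[0]]]))
c=cv2.resize(t[115:215,240:325],None,fx=6,fy=6,interpolation=cv2.INTER_CUBIC)[:590]
cv2.imwrite("pics/c2.png",c)
E
```

```text
(no output)
```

View pics/c1.png

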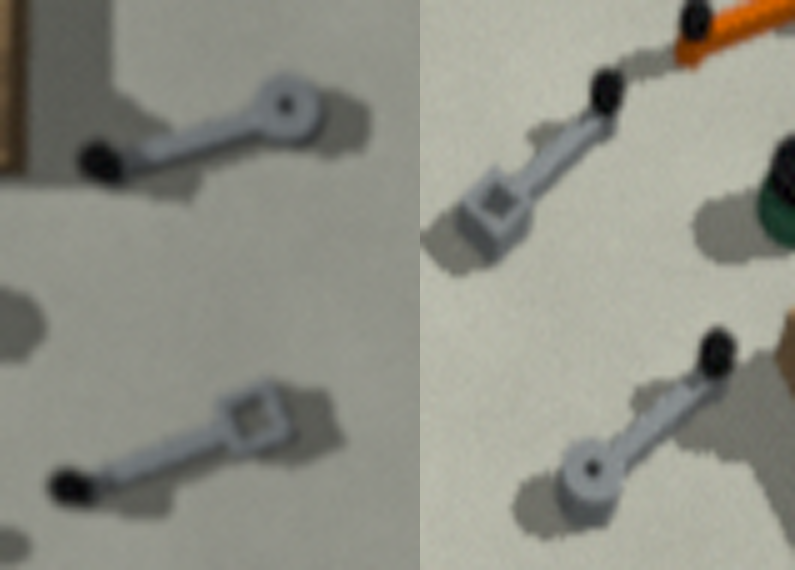

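View pics/c2.png

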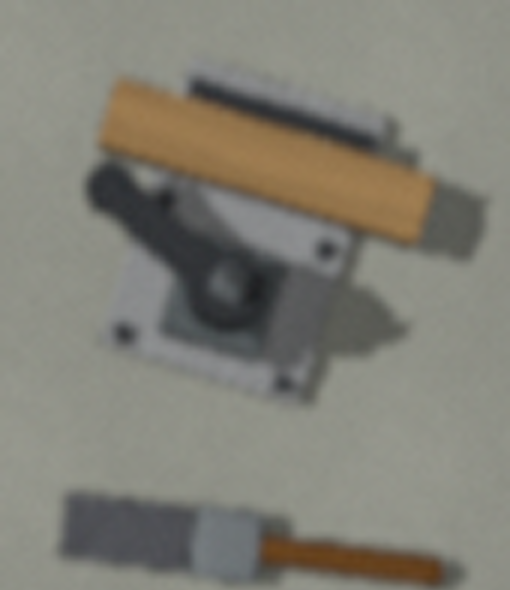

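The crank at (190,174) has a square hub and a square hole, so that's the target. The one at (195,121) has a round hub and is the wrong one. Next come coarse positions.

```bash
cat > h.py <<'E'
import numpy as np, cv2
from scipy.spatial.transform import Rotation as Ro
from plant import r
def cfw(c):
    if "camera_from_world" in c: return np.array(c["camera_from_world"])
    T=np.eye(4); T[:3,:3]=Ro.from_euler("xyz",c["rot"],degrees=True).as_matrix(); T[:3,3]=c["pos"]
    return np.linalg.inv(T@np.array(c["mount"]))
def ray(c,u,v,z):
    """pixel(s) -> world on plane z"""
    M=np.linalg.inv(cfw(c)); u=np.atleast_1d(u).astype(float); v=np.atleast_1d(v).astype(float)
    d=np.stack([(u-c["cx"])/c["fx"],-(v-c["cy"])/c["fy"],-np.ones_like(u)],-1)@M[:3,:3].T
    o=M[:3,3]; t=(z-o[2])/d[:,2]; return o+t[:,None]*d
def proj(c,p):
    q=np.append(p,1)@cfw(c).T
    return c["cx"]+c["fx"]*q[0]/-q[2], c["cy"]+c["fy"]*q[1]/q[2]
def shot(name,tag):
    s=r.get_state(); c=dict(r.capture(name)); c["pos"]=s["tcp_pos"]; c["rot"]=s["eef_rot"]
    cv2.imwrite(f"pics/{tag}.png",c["img"]); np.savez(f"{tag}.npz",**c); return c
def load(tag): return dict(np.load(f"{tag}.npz"))
def go(p,yaw):
    """print difference to target tcp p (tool down, yaw) in tool axes & units"""
    s=r.get_state(); R=Ro.from_euler("xyz",s["eef_rot"],degrees=True)
    d=R.inv().apply(np.array(p)-s["tcp_pos"])/0.04
    w=(R.inv()*Ro.from_euler("xyz",[180,0,yaw],degrees=True)).as_rotvec(degrees=True)/8
    print("t",round(float(s["time_s"]),2),"tcp",np.round(s["tcp_pos"],4),np.round(s["eef_rot"],1),"shift",np.round(d,2),"turn",np.round(w,2),"F",np.round(s["contact_force"],1),"w",round(float(s["gripper_width"]),4))
E
python3 - <<'E'
from h import *
c=load("top0")
P=lambda u,v,z:np.round(ray(c,u,v,z)[0],4)
hub=P(160+257/6,100+417/6,.030); hd=P(160+70/6,100+487/6,.044)
print("hub",hub,"handle",hd,"mid?",hub+(hd-hub)*58/110, np.linalg.norm((hd-hub)[:2]),np.degrees(np.arctan2(*(hd-hub)[[1,0]])))
h=cv2.cvtColor(c["img"],cv2.COLOR_BGR2HSV)
for nm,(x0,y0,x1,y1),z in(("bar",(245,115,325,160),.05),("mat",(335,125,415,205),.004)):
    m=np.zeros(h.shape[:2],np.uint8); m[y0:y1,x0:x1]=(cv2.inRange(h,(5,80,60),(25,255,255)))[y0:y1,x0:x1]
    k=max(cv2.findContours(m,0,cv2.CHAIN_APPROX_NONE)[0],key=cv2.contourArea)[:,0]
    w=ray(c,k[:,0],k[:,1],z)[:,:2].astype(np.float32); q=cv2.minAreaRect(w); print(nm,q, cv2.boxPoints(q))
# fixture heights
zm=c["z_map"]
print("shaft top",P(240+228/6,115+282/6,.108),P(240+228/6,115+282/6,.08))
M=np.linalg.inv(cfw(c))
for (u,v) in((278,162),(284,140),(275,140),(258,146),(202,170),(376,165),(278,164)):
    z=zm[v,u]; p=M@np.array([(u-c["cx"])/c["fx"]*z,-(v-c["cy"])/c["fy"]*z,-z,1]); print(u,v,np.round(p[:3],3))
E
```

```text
hub [0.4564 0.2415 0.03  ] handle [0.4151 0.3438 0.044 ] mid? [0.43462364 0.29544    0.03738182] 0.11032216459080195 111.9846473418182
bar ((0.5513429045677185, -0.03350529074668884), (0.18686096370220184, 0.043436069041490555), 72.68282318115234) [[ 0.5027987  -0.11623611]
 [ 0.54426587 -0.12916534]
 [ 0.59988713  0.04922552]
 [ 0.55841994  0.06215475]]
mat ((0.47978127002716064, -0.3527596592903137), (0.19809532165527344, 0.19678054749965668), 82.58377838134766) [[ 0.36942935 -0.4382789 ]
 [ 0.56456375 -0.4636786 ]
 [ 0.5901332  -0.2672404 ]
 [ 0.3949988  -0.24184072]]
shaft top [ 0.4746 -0.01    0.108 ] [ 0.4778 -0.0114  0.08  ]
278 162 [ 0.475 -0.01   0.105]
284 140 [ 0.557 -0.033  0.042]
275 140 [ 0.558 -0.003  0.035]
258 146 [0.534 0.054 0.054]
202 170 [ 0.458  0.249 -0.004]
376 165 [ 0.479 -0.355  0.003]
278 164 [ 0.469 -0.011  0.098]
```

```bash
cat >> h.py <<'E'
def plan(p,yaw,n,turnrows=None,pivot=None):
    """rows for a straight move to p, yaw (short way unless yaw beyond) from measured pose; pivot=(xy,r): arc"""
    s=r.get_state(); y0=s["eef_rot"][2]; m=turnrows or n
    p0=np.array(s["tcp_pos"]); dy=(yaw-y0+180)%360-180
    pose=lambda i:(p0+(np.array(p)-p0)*i/n, y0+dy*min(i/m,1))
    prev=pose(0)
    go(p,yaw)
    for i in range(1,n+1):
        a=pose(i); R=Ro.from_euler("xyz",[180,0,prev[1]],degrees=True)
        d=R.inv().apply(a[0]-prev[0])/0.04; t=-(a[1]-prev[1])/8
        print(i,np.round(d,2).tolist(),"turn z",round(float(t),2)); prev=a
E
python3 -c "
from h import *
plan([.435,.295,.2],-68,12)"
```

```text
t 0.15 tcp [0.1915 0.6469 0.2428] [179.9  -0.  -16.5] shift [8.33 6.71 1.08] turn [ 0.01 -0.    6.44] F [0.7 0.7 0.1] w 0.0879
1 [0.69, 0.56, 0.09] turn z 0.54
2 [0.73, 0.51, 0.09] turn z 0.54
3 [0.77, 0.45, 0.09] turn z 0.54
4 [0.8, 0.39, 0.09] turn z 0.54
5 [0.83, 0.33, 0.09] turn z 0.54
6 [0.85, 0.27, 0.09] turn z 0.54
7 [0.87, 0.2, 0.09] turn z 0.54
8 [0.88, 0.14, 0.09] turn z 0.54
9 [0.89, 0.07, 0.09] turn z 0.54
10 [0.89, 0.0, 0.09] turn z 0.54
11 [0.89, -0.06, 0.09] turn z 0.54
12 [0.88, -0.13, 0.09] turn z 0.54
```

>>> apply_moves([
  [[0.7,0.56,0.05],[0,0,0.54],87],
  [[0.73,0.51,0.05],[0,0,0.54],87],
  [[0.77,0.45,0.05],[0,0,0.54],87],
  [[0.8,0.39,0.05],[0,0,0.54],87],
  [[0.83,0.33,0.05],[0,0,0.54],87],
])

```text
time_s: 0.65
tcp_pos: [0.2924, 0.4973, 0.2296]
eef_rot: [179.8, -0.1, -38.5]
contact_force: [0.9, 0.9, -0.6]
gripper_width: 0.0871
```

>>> apply_moves([
  [[0.85,0.27,0.1],[0,0,0.54],87],
  [[0.87,0.2,0.1],[0,0,0.54],87],
  [[0.88,0.14,0.1],[0,0,0.54],87],
  [[0.89,0.07,0.1],[0,0,0.54],87],
  [[0.89,0,0.1],[0,0,0.54],87],
])

```text
time_s: 1.15
tcp_pos: [0.3938, 0.3416, 0.2093]
eef_rot: [179.8, -0.2, -61.0]
contact_force: [0.4, -0.2, 0.5]
gripper_width: 0.0868
```

```bash
python3 -c "
from h import *
print(r.get_state()['joints'])
plan([.435,.295,.2],-68,5)"
```

```text
[ 62.57241556   7.71995154 -21.28603252   0.07633664 -61.27443062
 -33.62351476]
t 1.15 tcp [0.3938 0.3416 0.2093] [179.8  -0.2 -61. ] shift [ 1.52 -0.34  0.24] turn [ 0.02 -0.03  0.87] F [ 0.4 -0.2  0.5] w 0.0868
1 [0.3, -0.07, 0.05] turn z 0.17
2 [0.3, -0.07, 0.05] turn z 0.17
3 [0.3, -0.08, 0.05] turn z 0.17
4 [0.3, -0.09, 0.05] turn z 0.17
5 [0.3, -0.1, 0.05] turn z 0.17
```

>>> apply_moves([
  [[0.6,-0.12,0.08],[0,0,0.45],87],
  [[0.6,-0.14,0.08],[0,0,0.45],87],
  [[0.35,-0.1,0.08],[0,0,0],87],
  [[0,0,0],[0,0,0],87],
])

```text
time_s: 1.55
tcp_pos: [0.4359, 0.2852, 0.1987]
eef_rot: [179.7, -0.3, -69.0]
contact_force: [-0.2, 0.3, -0.6]
gripper_width: 0.0872
```

```bash
python3 -c "
from h import *
c=shot('wrist','w1'); go([.435,.295,.2],-68)
print([np.round(proj(c,p)) for p in ([.4564,.2415,.03],[.4151,.3438,.044])])"
```

```text
t 1.6 tcp [0.4357 0.2859 0.199 ] [179.7  -0.3 -68.9] shift [-0.22 -0.07 -0.03] turn [ 0.03 -0.03 -0.12] F [-0.   0.8 -0.8] w 0.087
[array([255., 130.]), array([257., 236.])]
```

View pics/w1.png

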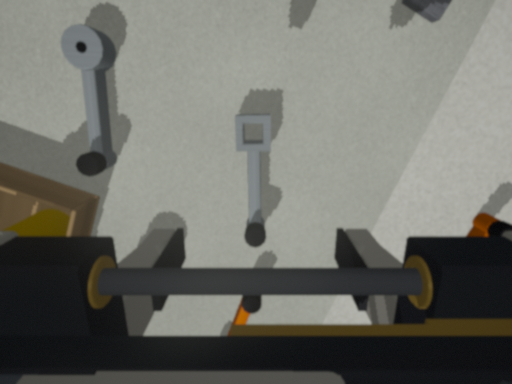

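The wrist view shows the square-hub crank, with its hub at (253,132) and handle top at (255,233). The round-hub crank is at (84,46). Refining the square one now.

```bash
python3 - <<'E'
from h import *
c=load("w1"); im=c["img"]; h=cv2.cvtColor(im,cv2.COLOR_BGR2HSV)
for p in((253,117),(253,180),(230,180),(275,150),(253,132),(255,233),(262,200)): print(p,im[p[1],p[0]],h[p[1],p[0]])
b=im[...,0].astype(int)-im[...,2]
m=((b>8)&(im[...,1]>100)).astype(np.uint8)*255
m[:100]=0;m[235:]=0;m[:,:200]=0;m[:,300:]=0
cv2.imwrite("pics/m1.png",cv2.resize(np.hstack([m[100:240,200:300],im[100:240,200:300,1]]),None,fx=3.5,fy=3.5,interpolation=0))
for v in list(range(110,155,3))+list(range(155,225,6)):
    u=np.where(m[v])[0]; print(v,u.min() if len(u) else 0,u.max() if len(u) else 0,len(u),end=" | ")
blk=((im.max(2)<50)).astype(np.uint8); blk[:215]=0; blk[248:]=0; blk[:,:235]=0; blk[:,275:]=0
v,u=np.where(blk); print("\nhandle",u.mean(),v.mean(),u.min(),u.max(),v.min(),v.max())
E
```

```text
(253, 117) [130 129 123] [ 94  14 130]
(253, 180) [137 136 130] [ 94  13 137]
(230, 180) [152 161 158] [ 40  14 161]
(275, 150) [150 159 157] [ 37  14 159]
(253, 132) [103 110 109] [ 34  16 110]
(255, 233) [48 51 50] [40 15 51]
(262, 200) [107 114 112] [ 39  16 114]
110 0 0 0 | 113 0 0 0 | 116 0 0 0 | 119 0 0 0 | 122 0 0 0 | 125 0 0 0 | 128 0 0 0 | 131 0 0 0 | 134 0 0 0 | 137 0 0 0 | 140 0 0 0 | 143 0 0 0 | 146 0 0 0 | 149 0 0 0 | 152 0 0 0 | 155 0 0 0 | 161 0 0 0 | 167 0 0 0 | 173 0 0 0 | 179 0 0 0 | 185 0 0 0 | 191 0 0 0 | 197 0 0 0 | 203 0 0 0 | 209 0 0 0 | 215 0 0 0 | 221 0 0 0 | 
handle 258.1219512195122 228.6341463414634 250 263 225 239
```

View pics/m1.png

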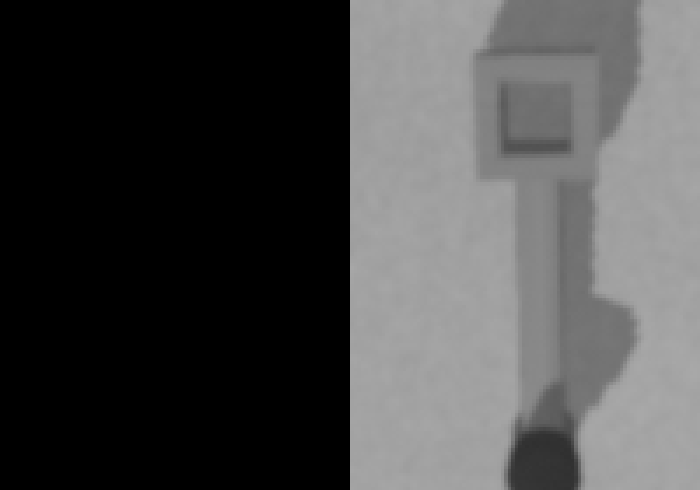

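```bash
cat >> h.py <<'E'
def steel(c,x0,y0,x1,y1,th=1):
    im=cv2.GaussianBlur(c["img"],(3,3),0).astype(int); m=((im[...,0]-im[...,2]>th)&(im[...,1]>60)).astype(np.uint8)*255
    o=np.zeros_like(m); o[y0:y1,x0:x1]=m[y0:y1,x0:x1]; return o
def crank(c,m,zb):
    """largest steel contour -> hub centre (square top), arm direction; zb underside height"""
    k=max(cv2.findContours(m,0,cv2.CHAIN_APPROX_NONE)[0],key=cv2.contourArea)
    f=np.zeros_like(m); cv2.drawContours(f,[k],-1,255,-1)
    core=cv2.morphologyEx(f,cv2.MORPH_OPEN,np.ones((21,21),np.uint8))
    kk=max(cv2.findContours(core,0,cv2.CHAIN_APPROX_NONE)[0],key=cv2.contourArea)[:,0]
    w=ray(c,kk[:,0],kk[:,1],zb+.03)[:,:2].astype(np.float32); q=cv2.minAreaRect(w)
    arm=cv2.subtract(f,cv2.dilate(core,np.ones((9,9),np.uint8)))
    v,u=np.where(arm); a=ray(c,u,v,zb+.024)[:,:2]
    l=cv2.fitLine(a.astype(np.float32),cv2.DIST_HUBER,0,.001,.001).ravel()
    return q,l,f
E
python3 - <<'E'
from h import *
c=load("w1"); m=steel(c,200,100,300,224)
q,l,f=crank(c,m,0); print(q,l,np.degrees(np.arctan2(l[1],l[0])))
d=l[:2]*np.sign(l[1]); hub=np.array(q[0]); print("mid",hub+.058*d,"offline",np.cross(d,hub-l[2:]))
cv2.imwrite("pics/m2.png",cv2.resize(np.hstack([m[100:240,200:300],f[100:240,200:300]]),None,fx=3.5,fy=3.5,interpolation=0))
E
```

```text
((0.4578980505466461, 0.2446100264787674), (0.034843944013118744, 0.03501974418759346), 21.01799964904785) [ 0.3724241  -0.9280627   0.43538943  0.30110878] -68.1348
mid [0.43629745 0.29843766] offline 0.00015208500563135274<stdin>:4: DeprecationWarning: Arrays of 2-dimensional vectors are deprecated. Use arrays of 3-dimensional vectors instead. (deprecated in NumPy 2.0)
```

View pics/m2.png

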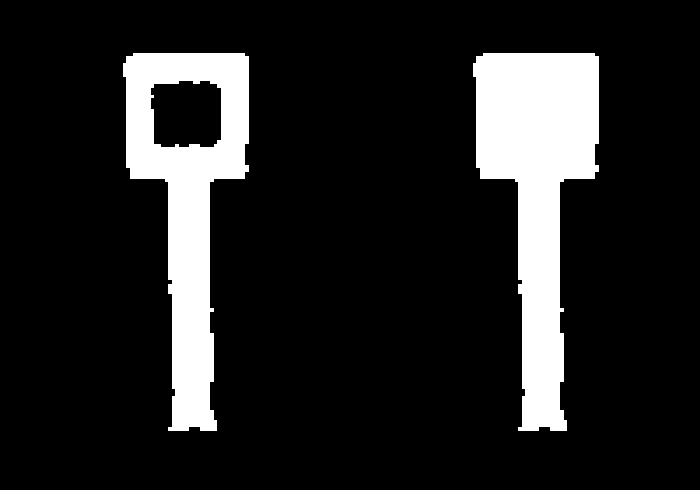

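```bash
python3 - <<'E'
from h import *
c=load("top0"); M=np.linalg.inv(cfw(c))
for (u,v) in((145,152),(142,150),(148,153),(138,147),(151,152),(145,158),(130,188),(150,188),(197,121),(180,127)):
    z=c["z_map"][v,u]; p=M@np.array([(u-c["cx"])/c["fx"]*z,-(v-c["cy"])/c["fy"]*z,-z,1]); print(u,v,np.round(p[:3],3))
R=Ro.from_euler("xyz",[180,0,-68.2],degrees=True)
for a in((.039,.0965),(-.039,.0965),(-.039,-.0965),(.039,-.0965)): print("body",np.round([.436,.2975]+R.apply([*a,0])[:2],3))
plan([.436,.2975,.020],-68.2,6)
E
```

```text
145 152 [0.512 0.432 0.053]
142 150 [0.519 0.444 0.049]
148 153 [0.509 0.423 0.049]
138 147 [0.529 0.457 0.051]
151 152 [0.516 0.42  0.025]
145 158 [0.496 0.442 0.018]
130 188 [0.392 0.491 0.022]
150 188 [0.392 0.419 0.033]
197 121 [0.623 0.264 0.028]
180 127 [0.602 0.322 0.027]
body [0.361 0.225]
body [0.332 0.298]
body [0.511 0.37 ]
body [0.54  0.297]
t 1.6 tcp [0.4357 0.2859 0.199 ] [179.7  -0.3 -68.9] shift [-0.29 -0.13  4.47] turn [ 0.03 -0.03 -0.09] F [-0.   0.8 -0.8] w 0.087
1 [-0.04, -0.02, 0.75] turn z -0.02
2 [-0.04, -0.02, 0.75] turn z -0.02
3 [-0.04, -0.02, 0.75] turn z -0.02
4 [-0.04, -0.02, 0.75] turn z -0.02
5 [-0.04, -0.02, 0.75] turn z -0.02
6 [-0.04, -0.02, 0.75] turn z -0.02
```

Everything nearby is clear, so I'll descend in two stages.

>>> apply_moves([
  [[-0.08,-0.04,0.8],[0.03,-0.03,-0.09],60],
  [[-0.08,-0.04,0.9],[0,0,0],60],
  [[-0.07,-0.03,0.9],[0,0,0],60],
  [[-0.05,0,0.8],[0,0,0],60],
  [[0,0,0.4],[0,0,0],60],
])

```text
time_s: 2.1
tcp_pos: [0.4369, 0.3045, 0.0471]
eef_rot: [-179.4, 0.3, -68.0]
contact_force: [0.3, 0.6, 0.2]
gripper_width: 0.0605
```

```bash
python3 -c "
from h import *
go([.436,.2975,.020],-68.2)"
```

```text
t 2.1 tcp [0.4369 0.3045 0.0471] [-179.4    0.3  -68. ] shift [0.16 0.09 0.67] turn [-0.07  0.04  0.03] F [0.3 0.6 0.2] w 0.0605
```

>>> apply_moves([
  [[0.16,0.09,0.3],[-0.07,0.04,0.03],60],
  [[0,0,0.2],[0,0,0],60],
  [[0,0,0.1],[0,0,0],60],
  [[0,0,0],[0,0,0],60],
])

```text
time_s: 2.5
tcp_pos: [0.4345, 0.298, 0.0203]
eef_rot: [179.8, -0.1, -68.1]
contact_force: [-0.3, 0.1, -0.1]
gripper_width: 0.0597
```

```bash
python3 -c "
from h import *
go([.436,.2975,.020],-68.2)"
```

```text
t 2.5 tcp [0.4345 0.298  0.0203] [ 1.798e+02 -1.000e-01 -6.810e+01] shift [ 0.03 -0.03  0.01] turn [ 0.02 -0.02  0.02] F [-0.3  0.1 -0.1] w 0.0597
```

>>> apply_moves([
  [[0,-0.03,0],[0,0,0],30],
  [[0,0,0],[0,0,0],8],
  [[0,0,0],[0,0,0],8],
  [[0,0,0],[0,0,0],8],
  [[0,0,0],[0,0,0],8],
], squeeze=50)

```text
time_s: 3.0
tcp_pos: [0.4372, 0.3003, 0.0233]
eef_rot: [-179.9, 0.0, -68.1]
contact_force: [0.4, 0.0, -0.0]
gripper_width: 0.0256
```

```bash
python3 -c "
from h import *
go([.436,.2975,.20],-68.2)"
```

```text
t 3.0 tcp [0.4372 0.3003 0.0233] [-179.9    0.   -68.1] shift [ 0.05  0.04 -4.42] turn [-0.02  0.01  0.02] F [ 0.4  0.  -0. ] w 0.0256
```

>>> apply_moves([
  [[0,0,0.06],[0,0,0],8],
  [[0,0,0],[0,0,0],8],
  [[0,0,0],[0,0,0],8],
])

```text
time_s: 3.3
tcp_pos: [0.437, 0.3001, 0.0208]
eef_rot: [-179.9, 0.0, -68.1]
contact_force: [0.1, 0.9, 1.8]
gripper_width: 0.0138
```

```bash
python3 -c "
from h import *
go([.436,.2975,.20],-68.2)"
```

```text
t 3.3 tcp [0.437  0.3001 0.0208] [-179.9    0.   -68.1] shift [ 0.05  0.04 -4.48] turn [-0.02  0.01  0.01] F [0.1 0.9 1.8] w 0.0138
```

>>> apply_moves([
  [[0,0,-0.5],[0,0,0],8],
  [[0,0,-0.9],[0,0,0],8],
  [[0,0,-1],[0,0,0],8],
  [[0,0,-0.9],[0,0,0],8],
  [[0,0,-0.5],[0,0,0],8],
])

```text
time_s: 3.8
tcp_pos: [0.4337, 0.2962, 0.1715]
eef_rot: [179.4, -0.3, -68.2]
contact_force: [1.0, 0.4, -3.9]
gripper_width: 0.0143
```

```bash
python3 -c "
from h import *
c=shot('wrist','w2')
print(r.get_state()['moment'])
go([.436,.2975,.20],-68.2)"
```

```text
[ 0.40173225 -0.40080359 -0.02023204]
t 3.85 tcp [0.4347 0.2971 0.1741] [179.6  -0.3 -68.2] shift [ 0.01 -0.03 -0.65] turn [ 0.06 -0.03  0.  ] F [ 0.7  1.1 -0.6] w 0.0135
```

View pics/w2.png

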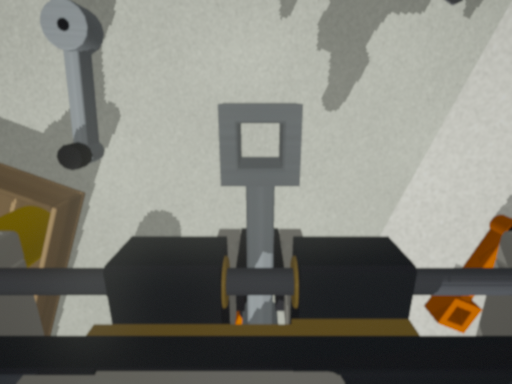

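The crank is held level, with the hub's outer square at (218..302, 103..186) and the hole centre at (260,140). I'll measure the hub in the tool frame.

```bash
cat >> h.py <<'E'
def toolray(c,u,v,z):
    c=dict(c); c["pos"]=np.zeros(3); c["rot"]=np.zeros(3); return ray(c,u,v,z)
E
python3 - <<'E'
from h import *
c=load("w2"); m=steel(c,200,90,320,232,th=3)
k=max(cv2.findContours(m,0,cv2.CHAIN_APPROX_NONE)[0],key=cv2.contourArea)
f=np.zeros_like(m); cv2.drawContours(f,[k],-1,255,-1)
core=cv2.morphologyEx(f,cv2.MORPH_OPEN,np.ones((41,41),np.uint8))
kk=max(cv2.findContours(core,0,cv2.CHAIN_APPROX_NONE)[0],key=cv2.contourArea)[:,0]
print(cv2.minAreaRect(kk))
for z in(-.012,-.009,-.006):
    q=cv2.minAreaRect(toolray(c,kk[:,0],kk[:,1],z)[:,:2].astype(np.float32)); print(z,q)
arm=f.copy(); arm[:192]=0; v,u=np.where(arm); print(cv2.fitLine(toolray(c,u,v,-.003)[:,:2].astype(np.float32),cv2.DIST_HUBER,0,.001,.001).ravel())
E
```

```text
((259.4999694824219, 145.0), (75.99998474121094, 76.99998474121094), 90.0)
-0.012 ((0.059458158910274506, 0.00018111243844032288), (0.03328825533390045, 0.03246135637164116), 89.98029327392578)
-0.009 ((0.058989349752664566, 0.00018343515694141388), (0.03406314551830292, 0.03321700170636177), 89.98029327392578)
-0.006 ((0.05852053686976433, 0.00018575601279735565), (0.034838031977415085, 0.033972639590501785), 89.98028564453125)
[9.9996358e-01 8.5341167e-03 2.6157977e-02 1.3070280e-04]
```

```bash
python3 -c "
from h import *
plan([.445,.069,.18],-115,8)"
```

```text
t 3.85 tcp [0.4347 0.2971 0.1741] [179.6  -0.3 -68.2] shift [ 5.39  1.88 -0.11] turn [ 0.04 -0.05  5.85] F [ 0.7  1.1 -0.6] w 0.0135
1 [0.67, 0.24, -0.02] turn z 0.73
2 [0.69, 0.17, -0.02] turn z 0.73
3 [0.71, 0.09, -0.02] turn z 0.73
4 [0.71, 0.02, -0.02] turn z 0.73
5 [0.71, -0.05, -0.02] turn z 0.73
6 [0.7, -0.12, -0.02] turn z 0.73
7 [0.69, -0.2, -0.02] turn z 0.73
8 [0.66, -0.26, -0.02] turn z 0.73
```

>>> apply_moves([
  [[0.6,0.22,-0.02],[0.04,-0.05,0.7],8],
  [[0.7,0.17,-0.02],[0,0,0.75],8],
  [[0.71,0.1,-0.02],[0,0,0.75],8],
  [[0.71,0.02,-0.02],[0,0,0.75],8],
  [[0.71,-0.05,-0.02],[0,0,0.75],8],
])

```text
time_s: 4.35
tcp_pos: [0.4379, 0.1553, 0.1751]
eef_rot: [179.7, 0.1, -98.6]
contact_force: [-0.2, 0.0, -4.2]
gripper_width: 0.0136
```

>>> apply_moves([
  [[0.7,-0.12,0],[0,0,0.75],8],
  [[0.69,-0.2,0],[0,0,0.75],8],
  [[0.6,-0.26,0],[0,0,0.7],8],
  [[0,0,0],[0,0,0],8],
  [[0,0,0],[0,0,0],8],
])

```text
time_s: 4.85
tcp_pos: [0.4359, 0.0643, 0.1701]
eef_rot: [179.4, -0.3, -117.4]
contact_force: [0.0, 0.3, -3.9]
gripper_width: 0.0137
```

```bash
python3 -c "
from h import *
c=shot('wrist','w3')
go([.445,.069,.18],-115)
print(proj(c,[.4746,-.01,.108]))"
```

```text
t 4.9 tcp [0.4356 0.0645 0.17  ] [ 179.4   -0.4 -117.4] shift [-0.21 -0.15 -0.25] turn [ 0.08 -0.04 -0.3 ] F [-1.1 -0.2 -3.3] w 0.0136
(np.float64(155.26750668685668), np.float64(147.13633186999144))
```

View pics/w3.png

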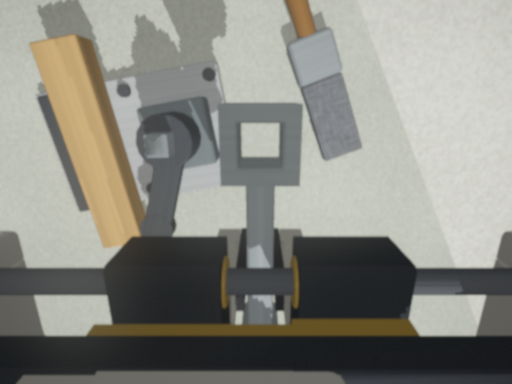

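The collar is at (167,140), with the shaft's square top near (156,146) beside it. The finger points down the picture. Zooming in.

```bash
python3 - <<'E'
from h import *
c=load("w3"); im=c["img"]
cr=cv2.resize(im[85:205,110:230],None,fx=5,fy=5,interpolation=cv2.INTER_CUBIC)
cr=cv2.convertScaleAbs(cr,alpha=1.7,beta=-20)
cv2.imwrite("pics/c3.png",cr)
for z,p in((.08,[.4778,-.0114,.08]),(.108,[.4746,-.01,.108])): print(proj(c,p))
E
```

```text
(np.float64(162.47224215525006), np.float64(141.81683724781132))
(np.float64(155.26750668685668), np.float64(147.13633186999144))
```

View pics/c3.png

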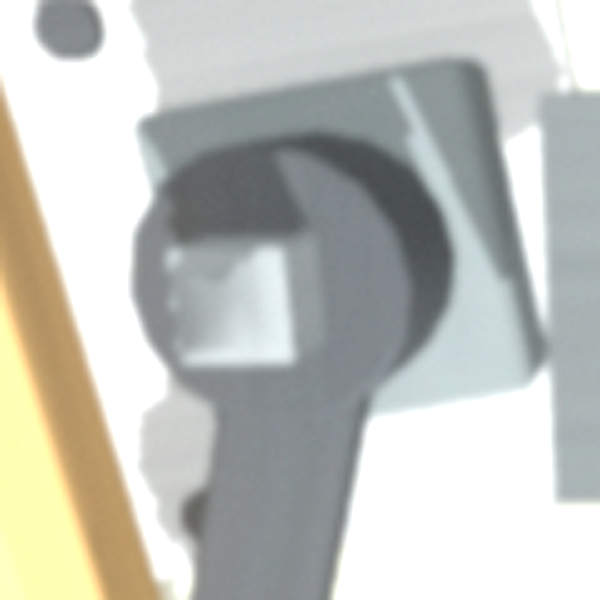

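```bash
python3 - <<'E'
from h import *
c=load("w3")
a=ray(c,164.4,140,.08)[0]; b=ray(c,158,145.6,.098)[0]; print(a,b)
g=cv2.cvtColor(c["img"],cv2.COLOR_BGR2GRAY)
# finger edges direction: dark strip
m=np.zeros_like(g); m[175:232,145:190]=(g[175:232,145:190]<110)*255
for v in range(176,232,8):
    u=np.where(m[v])[0]; print(v,u.min() if len(u) else 0,u.max() if len(u) else 0)
E
```

```text
[ 0.47575993 -0.01188794  0.08      ] [ 0.4759725 -0.0102092  0.098    ]
176 152 180
184 147 179
192 148 177
200 149 176
208 147 174
216 145 173
224 145 175
```

```bash
python3 -c "
from h import *
plan([.5029,.0417,.145],-117.4,3)"
```

```text
t 4.9 tcp [0.4356 0.0645 0.17  ] [ 179.4   -0.4 -117.4] shift [-0.27 -1.76  0.6 ] turn [ 0.08 -0.04  0.  ] F [-1.1 -0.2 -3.3] w 0.0136
1 [-0.09, -0.59, 0.21] turn z 0.0
2 [-0.09, -0.59, 0.21] turn z 0.0
3 [-0.09, -0.59, 0.21] turn z 0.0
```

>>> apply_moves([
  [[-0.09,-0.6,0],[0.08,-0.04,0],8],
  [[-0.09,-0.6,0.1],[0,0,0],8],
  [[-0.09,-0.55,0.3],[0,0,0],8],
  [[0,0,0.2],[0,0,0],8],
  [[0,0,0],[0,0,0],8],
])

```text
time_s: 5.4
tcp_pos: [0.5049, 0.045, 0.1431]
eef_rot: [180.0, -0.0, -116.8]
contact_force: [-1.1, 0.1, -4.4]
gripper_width: 0.0137
```

```bash
python3 -c "
from h import *
c=shot('wrist','w4')
go([.5029,.0417,.145],-117.4)
cv2.imwrite('pics/c4.png',cv2.convertScaleAbs(cv2.resize(c['img'][85:205,200:320],None,fx=5,fy=5,interpolation=cv2.INTER_CUBIC),alpha=1.7,beta=-20))"
```

```text
t 5.45 tcp [0.5052 0.0452 0.1437] [-180.     0.  -116.8] shift [ 0.1   0.01 -0.03] turn [-0.    0.    0.07] F [ 0.5  0.4 -2.1] w 0.0137
```

View pics/c4.png

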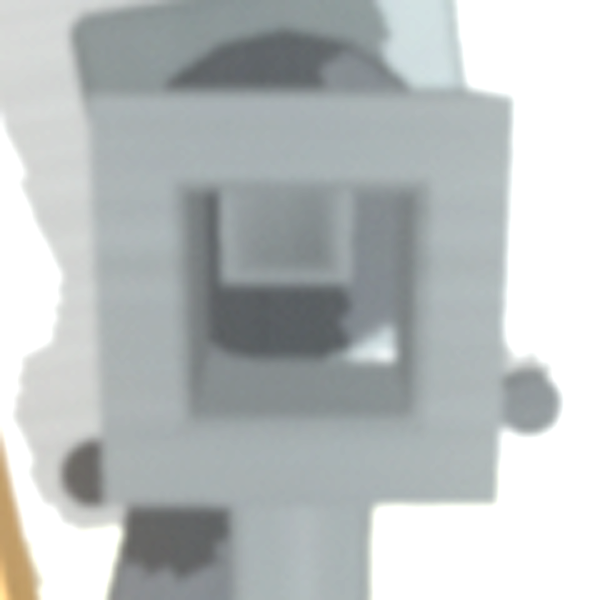

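```bash
python3 - <<'E'
from h import *
c=load("w4")
b=ray(c,[257.2,244.4,270],[129,141.6,141.6],.098); print(b)
R=Ro.from_euler("xyz",c["rot"],degrees=True); print((R.inv().apply(b-c["pos"])*1000).round(1))
print("hole bottom/top", (toolray(c,[200+193/5,200+410/5],[85+415/5]*2,-.009)*1000).round(1),(toolray(c,[200+180/5,200+425/5],[85+183/5]*2,-.009)*1000).round(1), (toolray(c,[200+95/5,200+505/5],[85+95/5]*2,-.009)*1000).round(1),(toolray(c,[200+100/5,200+497/5],[85+500/5]*2,-.009)*1000).round(1))
E
```

```text
[[ 4.77664076e-01 -1.01267894e-02  9.80000000e-02]
 [ 4.88124263e-01 -6.88755918e-03  9.80000000e-02]
 [ 4.74105565e-01  2.02877475e-04  9.80000000e-02]]
[[61.5 -0.6 45.2]
 [53.9 -8.5 45.1]
 [53.9  7.2 45.2]]
hole bottom/top [[49.7 -8.5 -9. ]
 [49.7 10.8 -9. ]] [[70.  -9.2 -9. ]
 [70.  11.7 -9. ]] [[ 77.2 -16.2  -9. ]
 [ 77.2  18.2  -9. ]] [[ 41.8 -17.2  -9. ]
 [ 41.8  18.9  -9. ]]
```

Through the hole, the shaft's square spans crop x 222..350 with its lower edge at y 283, aligned with the hub. It's about +2 mm in x and -1.7 mm in y off the hub centre. I'll correct that while descending.

>>> apply_moves([
  [[0.05,-0.04,0.1],[0,0,0],8],
  [[0,0,0.1],[0,0,0],8],
  [[0,0,0.1],[0,0,0],8],
  [[0,0,0.1],[0,0,0],8],
  [[0,0,0],[0,0,0],8],
])

```text
time_s: 5.95
tcp_pos: [0.5047, 0.0441, 0.1277]
eef_rot: [-179.9, 0.1, -116.6]
contact_force: [-0.3, -0.4, -3.9]
gripper_width: 0.0138
```

```bash
python3 -c "
from h import *
c=shot('wrist','w5')
R=Ro.from_euler('xyz',[180,0,-116.8],degrees=True); p=load('w4')['pos']+R.apply([.0021,-.0016,0]); print(p)
go([p[0],p[1],.101],-116.8)
cv2.imwrite('pics/c5.png',cv2.convertScaleAbs(cv2.resize(c['img'][85:205,200:320],None,fx=5,fy=5,interpolation=cv2.INTER_CUBIC),alpha=1.7,beta=-20))"
```

```text
[0.50537034 0.04242537 0.14313011]
t 6.0 tcp [0.5048 0.0441 0.128 ] [-1.799e+02  1.000e-01 -1.166e+02] shift [ 0.03 -0.03  0.68] turn [-0.01  0.01  0.02] F [ 0.7  0.3 -3.9] w 0.0139
```

View pics/c5.png

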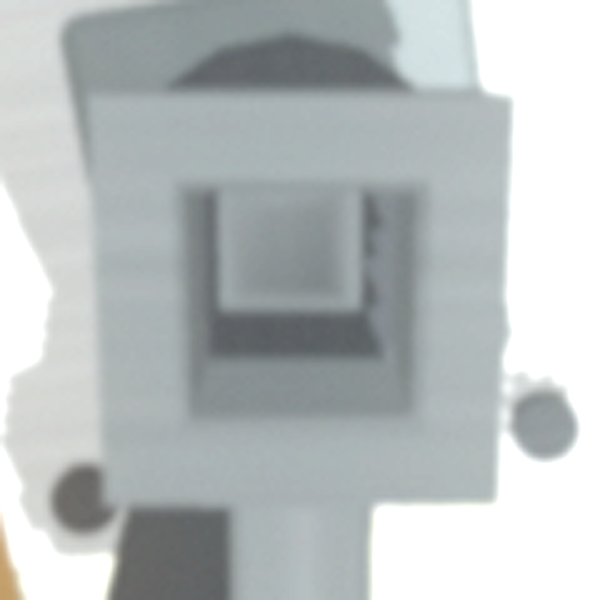

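```bash
python3 - <<'E'
from h import *
c=load("w5")
u=lambda x:200+x/5
v=lambda y:85+y/5
b=ray(c,[u(220),u(362)],[v(312)]*2,.098)
R=Ro.from_euler("xyz",c["rot"],degrees=True); print("shaft low edge",(R.inv().apply(b-c["pos"])*1000).round(1))
print("lower rim",(toolray(c,[u(213),u(383)],[v(357)]*2,.021)*1000).round(1))
E
```

```text
shaft low edge [[52.8 -8.  29.7]
 [52.8  8.1 29.7]]
lower rim [[49.3 -8.4 21. ]
 [49.3 10.  21. ]]
```

>>> apply_moves([
  [[0.035,-0.025,0.15],[0,0,0],8],
  [[0,0,0.15],[0,0,0],8],
  [[0,0,0.1],[0,0,0],8],
])

```text
time_s: 6.3
tcp_pos: [0.5058, 0.0425, 0.1118]
eef_rot: [-179.8, 0.2, -116.6]
contact_force: [-1.3, 0.1, -3.0]
gripper_width: 0.0139
```

```bash
python3 -c "
from h import *
c=shot('wrist','w6')
go([.5054,.0424,.101],-116.8)
cv2.imwrite('pics/c6.png',cv2.convertScaleAbs(cv2.resize(c['img'][85:205,200:320],None,fx=5,fy=5,interpolation=cv2.INTER_CUBIC),alpha=1.7,beta=-20))"
```

```text
t 6.35 tcp [0.5054 0.0424 0.1112] [-179.9    0.2 -116.6] shift [0.   0.   0.25] turn [-0.01  0.02  0.02] F [-0.1 -0.4 -3.8] w 0.0138
```

View pics/c6.png

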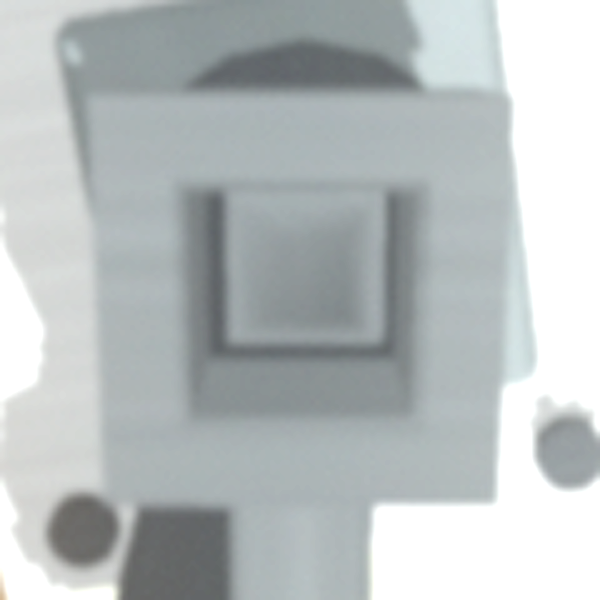

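>>> apply_moves([
  [[0.01,0.01,0.1],[0,0,0],8],
  [[0,0,0.1],[0,0,0],8],
  [[0,0,0.06],[0,0,0],8],
  [[0,0,0.03],[0,0,0],8],
])

```text
time_s: 6.75
tcp_pos: [0.5055, 0.0424, 0.0995]
eef_rot: [-179.8, 0.1, -116.6]
contact_force: [-5.1, 2.0, 10.6]
gripper_width: 0.0137
```

```bash
python3 -c "
from h import *
c=shot('wrist','w7')
go([.5054,.0424,.101],-116.8)
cv2.imwrite('pics/c7.png',cv2.convertScaleAbs(cv2.resize(c['img'][85:205,200:320],None,fx=5,fy=5,interpolation=cv2.INTER_CUBIC),alpha=1.7,beta=-20))"
```

```text
t 6.8 tcp [0.5054 0.0424 0.0995] [-179.8    0.2 -116.6] shift [ 0.   -0.   -0.04] turn [-0.02  0.02  0.03] F [-4.7  1.6  8.2] w 0.0136
```

View pics/c7.png

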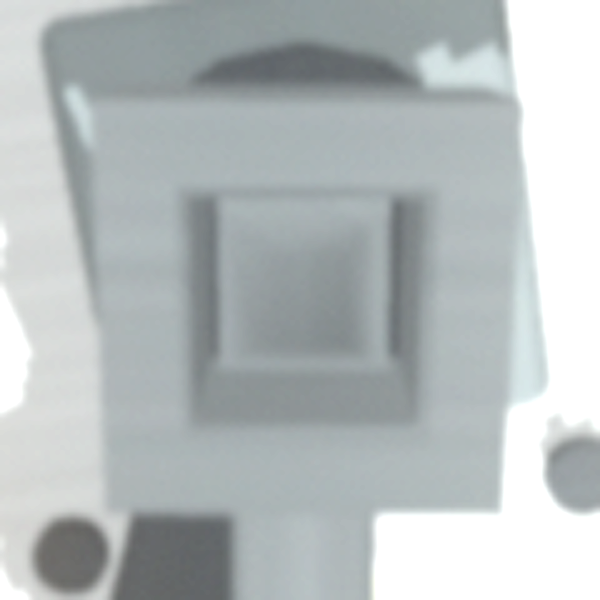

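Fully seated: contact at 10 N, and the hub is around the shaft with the tip just below the hub top. Now I'll turn it clockwise along an arc.

```bash
cat >> h.py <<'E'
PIV=np.array([.4778,-.0104]); RHO=.0596; OFF=-1.0
def arc(step,n=5,z=.0998):
    s=r.get_state(); y=s["eef_rot"][2]; p=np.array(s["tcp_pos"])
    tgt=lambda yy:np.array([*(PIV-RHO*np.array([np.cos(np.radians(yy+OFF)),np.sin(np.radians(yy+OFF))])),z])
    print("t",round(float(s["time_s"]),2),"yaw",round(float(y),1),"rp",np.round(s["eef_rot"][:2],1),"tcp",np.round(p,4),"err mm",np.round((p-tgt(y))*1000,1),"F",np.round(s["contact_force"],1),"M",np.round(s["moment"],2))
    for i in range(n):
        R=Ro.from_euler("xyz",[180,0,y],degrees=True); q=tgt(y-step); print(np.round(R.inv().apply(q-p)/.04,3).tolist(),round(step/8,2)); y-=step; p=q
E
python3 -c "
from h import *
arc(6)"
```

```text
t 6.8 yaw -116.6 rp [-179.8    0.2] tcp [0.5054 0.0424 0.0995] err mm [ 0.  -0.  -0.3] F [-4.7  1.6  8.2] M [ 0.38  1.73 -0.09]
[0.011, -0.155, -0.006] 0.75
[0.011, -0.156, -0.0] 0.75
[0.011, -0.156, -0.0] 0.75
[0.011, -0.156, -0.0] 0.75
[0.011, -0.156, -0.0] 0.75
```

>>> apply_moves([
  [[0.01,-0.155,-0.01],[0,0,0.75],8],
  [[0.01,-0.155,0],[0,0,0.75],8],
  [[0.01,-0.155,0],[0,0,0.75],8],
])

```text
time_s: 7.1
tcp_pos: [0.5205, 0.0313, 0.1006]
eef_rot: [-179.9, 0.2, -135.0]
contact_force: [0.1, -4.4, -4.6]
gripper_width: 0.0141
```

```bash
python3 -c "
from h import *
arc(6,2)"
```

```text
t 7.1 yaw -135.0 rp [-179.9    0.2] tcp [0.5205 0.0313 0.1006] err mm [-0.2  0.3  0.8] F [ 0.1 -4.4 -4.6] M [-1.69 -0.22  0.21]
[0.012, -0.164, 0.02] 0.75
[0.011, -0.156, -0.0] 0.75
```

>>> apply_moves([
  [[0.01,-0.16,0.02],[0,0,0.75],8],
  [[0.01,-0.156,0],[0,0,0.75],8],
  [[0.01,-0.156,0],[0,0,0.75],8],
])

```text
time_s: 7.4
tcp_pos: [0.5319, 0.0152, 0.1003]
eef_rot: [-179.9, 0.2, -153.6]
contact_force: [-0.8, 0.7, -2.4]
gripper_width: 0.0137
```

```bash
python3 -c "
from h import *
arc(6,2)"
```

```text
t 7.4 yaw -153.6 rp [-179.9    0.2] tcp [0.5319 0.0152 0.1003] err mm [0.2 0.1 0.5] F [-0.8  0.7 -2.4] M [0.18 0.53 0.26]
[0.017, -0.154, 0.012] 0.75
[0.011, -0.156, -0.0] 0.75
```

>>> apply_moves([
  [[0.015,-0.155,0.015],[0,0,0.75],8],
  [[0.01,-0.156,0],[0,0,0.75],8],
  [[0.01,-0.156,0],[0,0,0.75],8],
  [[0.01,-0.156,0],[0,0,0.75],8],
])

```text
time_s: 7.8
tcp_pos: [0.5382, -0.0098, 0.1004]
eef_rot: [-179.9, 0.2, -178.5]
contact_force: [-0.7, -0.5, -2.2]
gripper_width: 0.0134
```

```bash
python3 -c "
from h import *
arc(3,2)"
```

```text
t 7.8 yaw -178.5 rp [-179.9    0.2] tcp [ 0.5382 -0.0098  0.1004] err mm [0.8 0.  0.6] F [-0.7 -0.5 -2.2] M [0.12 0.24 0.3 ]
[0.025, -0.078, 0.015] 0.38
[0.003, -0.078, -0.0] 0.38
```

>>> apply_moves([
  [[0.025,-0.1,0.015],[0,0,0.5],8],
  [[0.005,-0.1,0],[0,0,0.5],8],
  [[0.005,-0.1,0],[0,0,0.5],8],
])

```text
time_s: 8.1
tcp_pos: [0.5373, -0.0228, 0.1005]
eef_rot: [-179.9, 0.3, 169.0]
contact_force: [-1.0, -0.2, -2.7]
gripper_width: 0.0138
```

```bash
python3 -c "
from h import *
arc(3,2)"
```

```text
t 8.1 yaw 169.0 rp [-179.9    0.3] tcp [ 0.5373 -0.0228  0.1005] err mm [ 1.1 -0.   0.7] F [-1.  -0.2 -2.7] M [-0.14  0.16  0.3 ]
[0.032, -0.083, 0.017] 0.38
[0.003, -0.078, -0.0] 0.38
```

>>> apply_moves([
  [[0.03,-0.08,0.015],[0,0,0.38],8],
  [[0.003,-0.078,0],[0,0,0.38],8],
])

```text
time_s: 8.3
tcp_pos: [0.5357, -0.0292, 0.1006]
eef_rot: [-179.9, 0.4, 162.8]
contact_force: [-2.1, 0.7, -1.7]
gripper_width: 0.0138
```

```bash
python3 -c "
from h import *
arc(2,2)"
```

```text
t 8.3 yaw 162.8 rp [-179.9    0.4] tcp [ 0.5357 -0.0292  0.1006] err mm [ 1.3 -0.2  0.8] F [-2.1  0.7 -1.7] M [0.2  0.76 0.33]
[0.034, -0.057, 0.019] 0.25
[0.002, -0.052, -0.0] 0.25
```

>>> apply_moves([
  [[0.02,-0.055,0.01],[0,0,0.25],8],
  [[0.002,-0.053,0],[0,0,0.25],8],
])

```text
time_s: 8.5
tcp_pos: [0.5342, -0.0334, 0.1006]
eef_rot: [-180.0, 0.5, 158.6]
contact_force: [-0.5, -0.5, -2.7]
gripper_width: 0.0141
```

```bash
python3 -c "
from h import *
arc(2,2)"
```

```text
t 8.5 yaw 158.6 rp [-180.     0.5] tcp [ 0.5342 -0.0334  0.1006] err mm [ 1.3 -0.3  0.8] F [-0.5 -0.5 -2.7] M [0.38 0.47 0.26]
[0.035, -0.057, 0.021] 0.25
[0.002, -0.052, -0.0] 0.25
```

>>> apply_moves([
  [[0.01,-0.055,0.01],[0,0,0.25],8],
  [[0.002,-0.053,0],[0,0,0.25],8],
])

```text
time_s: 8.7
tcp_pos: [0.5326, -0.0373, 0.1007]
eef_rot: [180.0, 0.6, 154.5]
contact_force: [-1.1, 2.6, -1.6]
gripper_width: 0.0139
```

```bash
python3 -c "
from h import *
arc(2,1)
c=shot('wrist','w8');c=shot('scene','s8');c=shot('top','t8')
cv2.imwrite('pics/t8c.png',np.hstack([cv2.resize(c['img'][100:200,230:330],None,fx=4,fy=4,interpolation=2),cv2.resize(load('s8')['img'][190:290,210:310],None,fx=4,fy=4,interpolation=2)]))"
```

```text
t 8.7 yaw 154.5 rp [180.    0.6] tcp [ 0.5326 -0.0373  0.1007] err mm [ 1.4 -0.3  0.9] F [-1.1  2.6 -1.6] M [0.93 0.45 0.3 ]
[0.037, -0.059, 0.022] 0.25
```

View pics/t8c.png

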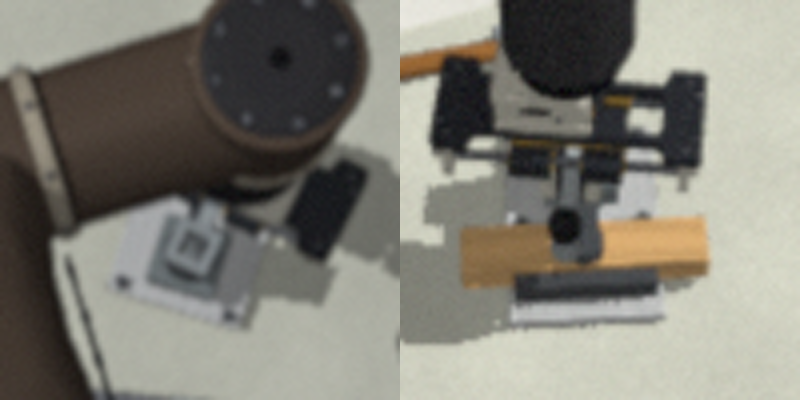

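View pics/w8.png

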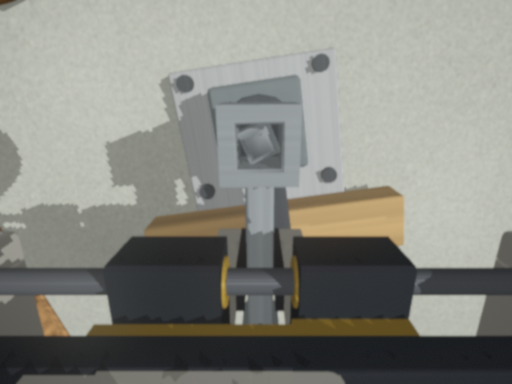

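The finger lies over the bar but is about 10° short of square to it, with the shaft trailing the hub by its free play. I'll continue to the stop.

>>> apply_moves([
  [[0.01,-0.055,0.01],[0,0,0.25],8],
  [[0.002,-0.053,0],[0,0,0.25],8],
])

```text
time_s: 9.05
tcp_pos: [0.531, -0.0403, 0.1006]
eef_rot: [179.9, 0.6, 150.8]
contact_force: [-2.4, 2.9, -1.3]
gripper_width: 0.0134
```

```bash
python3 -c "
from h import *
arc(2,1)"
```

```text
t 9.05 yaw 150.8 rp [179.9   0.6] tcp [ 0.531  -0.0403  0.1006] err mm [1.7 0.  0.8] F [-2.4  2.9 -1.3] M [0.78 0.46 0.56]
[0.038, -0.074, 0.021] 0.25
```

>>> apply_moves([
  [[0.005,-0.06,0.01],[0,0,0.25],8],
  [[0.002,-0.06,0],[0,0,0.25],8],
])

```text
time_s: 9.25
tcp_pos: [0.5292, -0.0435, 0.1007]
eef_rot: [179.8, 0.7, 146.9]
contact_force: [-0.8, 2.8, -2.1]
gripper_width: 0.0136
```

```bash
python3 -c "
from h import *
arc(2,1)"
```

```text
t 9.25 yaw 146.9 rp [179.8   0.7] tcp [ 0.5292 -0.0435  0.1007] err mm [2.  0.3 0.9] F [-0.8  2.8 -2.1] M [1.32 0.34 0.81]
[0.039, -0.085, 0.022] 0.25
```

```bash
python3 -c "
from h import *
c=shot('wrist','w9');d=shot('scene','s9')
cv2.imwrite('pics/c9.png',np.hstack([cv2.convertScaleAbs(cv2.resize(c['img'][85:235,180:340],None,fx=2.7,fy=2.7,interpolation=2),alpha=1.6),cv2.resize(d['img'][215:280,220:290],None,fx=5,fy=6.23,interpolation=2)[:405]]))"
```

```text
(no output)
```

View pics/c9.png

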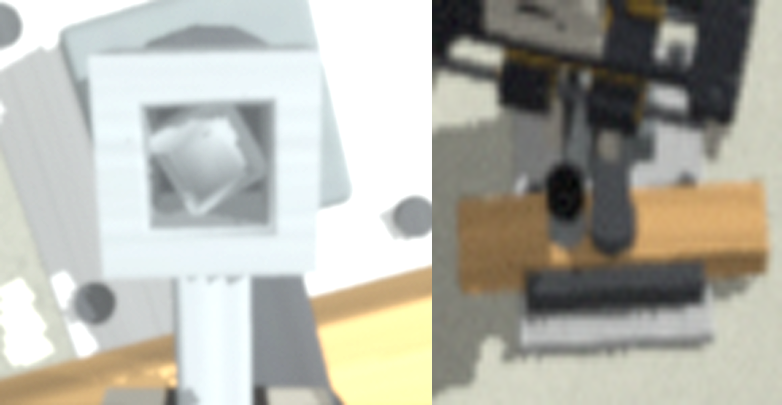

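```bash
python3 -c "
from h import *
c=load('w9')
cv2.imwrite('pics/c10.png',cv2.convertScaleAbs(cv2.resize(c['img'][95:200,200:320],None,fx=6.5,fy=5.7,interpolation=2)[:598],alpha=1.3))"
```

```text
(no output)
```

View pics/c10.png

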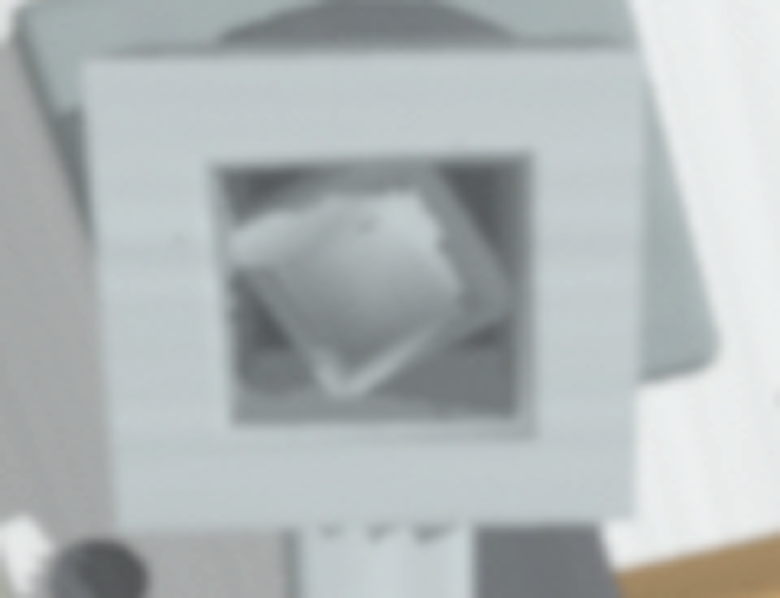

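View pics/w9.png

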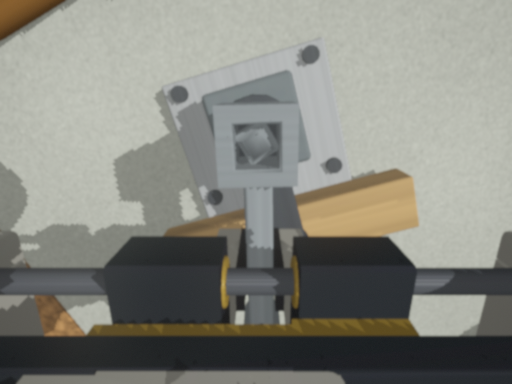

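Torque about the shaft has risen to about 0.8 N m against 0.3 N m while running, and the finger looks square to the bar, so it's at the stop. Now I'll back off inside the free play and lift.

```bash
python3 -c "
from h import *
arc(-5,5)"
```

```text
t 9.35 yaw 147.0 rp [179.8   0.7] tcp [ 0.529  -0.0438  0.1007] err mm [ 1.8 -0.   0.9] F [-0.9  1.9 -0.6] M [0.72 0.23 0.64]
[0.041, 0.106, 0.022] -0.62
[0.003, 0.13, 0.0] -0.62
[0.003, 0.13, 0.0] -0.62
[0.003, 0.13, 0.0] -0.62
[0.003, 0.13, 0.0] -0.62
```

>>> apply_moves([
  [[0.01,0.12,0],[0,0,-0.62],8],
  [[0.01,0.13,0],[0,0,-0.62],8],
  [[0.003,0.13,0],[0,0,-0.62],8],
  [[0.003,0.13,0],[0,0,-0.62],8],
])

```text
time_s: 9.75
tcp_pos: [0.537, -0.0252, 0.1005]
eef_rot: [-179.9, 0.7, 167.7]
contact_force: [-0.3, -0.4, -1.5]
gripper_width: 0.0134
```

```bash
python3 -c "
from h import *
arc(-5,1)
c=shot('wrist','w10')
cv2.imwrite('pics/c11.png',cv2.convertScaleAbs(cv2.resize(c['img'][95:200,200:320],None,fx=5,fy=5,interpolation=2),alpha=1.3))"
```

```text
t 9.75 yaw 167.7 rp [-179.9    0.7] tcp [ 0.537  -0.0252  0.1005] err mm [ 1.2 -1.   0.7] F [-0.3 -0.4 -1.5] M [-0.28 -0.01  0.  ]
[0.039, 0.149, 0.017] -0.62
```

View pics/c11.png

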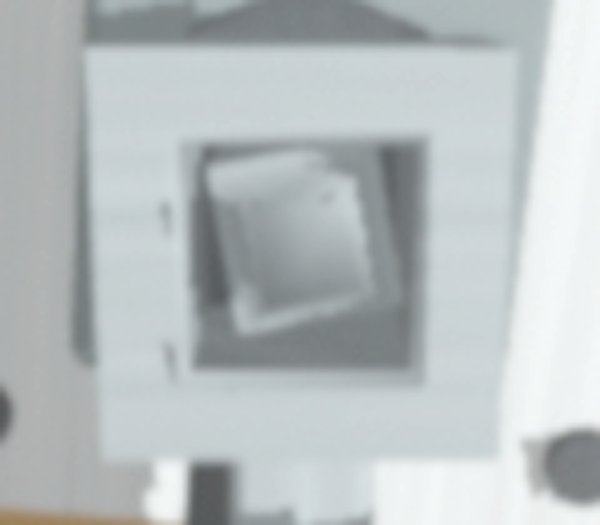

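>>> apply_moves([
  [[0.02,0.16,0],[0,0,-0.85],8],
  [[0,0,-0.1],[0,0,0],8],
  [[0,0,-0.2],[0,0,0],8],
  [[0,0,-0.3],[0,0,0],8],
])

```text
time_s: 10.2
tcp_pos: [0.5364, -0.0187, 0.1239]
eef_rot: [-179.7, 0.5, 174.6]
contact_force: [-0.5, 0.3, -3.5]
gripper_width: 0.0131
```

```bash
python3 -c "
from h import *
arc(-5,1)"
```

```text
t 10.2 yaw 174.6 rp [-179.7    0.5] tcp [ 0.5364 -0.0187  0.1239] err mm [-0.6 -1.6 24.1] F [-0.5  0.3 -3.5] M [ 0.06 -0.18 -0.06]
[-0.007, 0.171, 0.603] -0.62
```

>>> apply_moves([
  [[0,0,-0.6],[0,0,0],8],
  [[0,-0.1,-0.9],[0,0,0],8],
  [[0,-0.9,-0.5],[0,0,0],8],
  [[0,-1,-0.2],[0,0,0],8],
  [[0,-0.7,0],[0,0,0],8],
])

```text
time_s: 10.7
tcp_pos: [0.5256, -0.1271, 0.2232]
eef_rot: [-179.8, 0.8, 174.2]
contact_force: [0.1, -0.1, -2.8]
gripper_width: 0.0135
```

```bash
python3 -c "
from h import *
c=shot('wrist','w11'); d=shot('scene','s11'); e=shot('top','t11')
go([.48,-.353,.2],174.6)
cv2.imwrite('pics/c12.png',np.hstack([cv2.resize(e['img'][110:190,240:320],None,fx=5,fy=5,interpolation=2),cv2.resize(d['img'][205:285,215:295],None,fx=5,fy=5,interpolation=2)]))"
```

```text
t 10.85 tcp [ 0.5248 -0.127   0.2214] [-179.8    0.7  174. ] shift [ 0.53 -5.73  0.55] turn [-0.03  0.09 -0.08] F [ 0.3  0.8 -3.4] w 0.0138
```

View pics/w11.png

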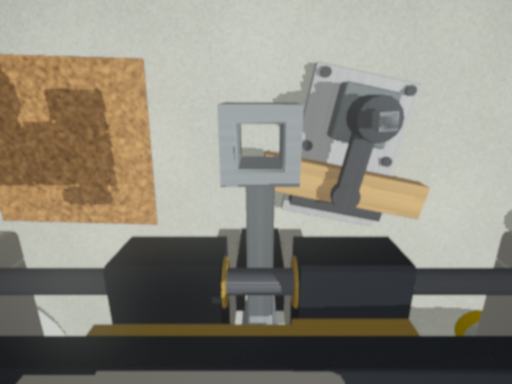

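View pics/c12.png

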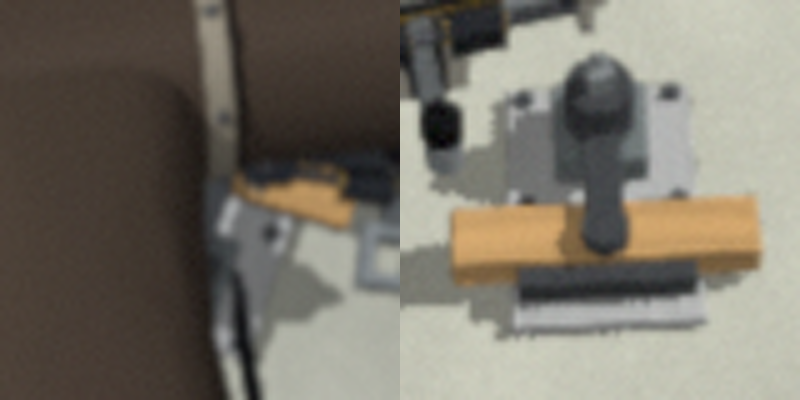

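The finger lies over the bar, with its tip at wrist (346,193). I'll measure its angle against the fixture x axis.

```bash
python3 - <<'E'
from h import *
c=load("w11"); M=np.linalg.inv(cfw(c))
def pt(u,v):
    z=c["z_map"][v,u]; return (M@np.array([(u-c["cx"])/c["fx"]*z,-(v-c["cy"])/c["fy"]*z,-z,1]))[:3]
for q in((346,193),(352,170),(358,150),(382,118),(378,122),(400,195)): print(q,pt(*q).round(4))
g=cv2.cvtColor(c["img"],cv2.COLOR_BGR2GRAY); h=cv2.cvtColor(c["img"],cv2.COLOR_BGR2HSV)
rows=[]
for v in range(146,186,4):
    u=np.where((g[v,325:385]<95))[0]+325; rows.append((v,u.min(),u.max()))
print(rows)
A=[ray(c,(a+b)/2,v,.054)[0][:2] for v,a,b in rows if b-a<30]; A=np.array(A,np.float32)
l=cv2.fitLine(A,cv2.DIST_HUBER,0,.001,.001).ravel(); print("finger angle",np.degrees(np.arctan2(l[1],l[0])),l)
m=np.zeros_like(g); m[150:225,300:435]=cv2.inRange(h,(5,80,60),(25,255,255))[150:225,300:435]
k=max(cv2.findContours(m,0,cv2.CHAIN_APPROX_NONE)[0],key=cv2.contourArea)[:,0]
rr=[(u,np.where(m[:,u])[0].max()) for u in range(362,412,4)]
B=np.array([ray(c,u,v,.04)[0][:2] for u,v in rr],np.float32); l=cv2.fitLine(B,cv2.DIST_HUBER,0,.001,.001).ravel(); print("bar far edge",np.degrees(np.arctan2(l[1],l[0])))
rr=[(u,np.where(m[:,u])[0].min()) for u in range(376,420,4)]
B=np.array([ray(c,u,v,.04)[0][:2] for u,v in rr],np.float32); l=cv2.fitLine(B,cv2.DIST_HUBER,0,.001,.001).ravel(); print("bar near edge",np.degrees(np.arctan2(l[1],l[0])))
E
```

```text
(346, 193) [ 0.5546 -0.0366  0.055 ]
(352, 170) [ 0.5299 -0.0298  0.0543]
(358, 150) [ 0.5093 -0.0235  0.0542]
(382, 118) [ 0.4739 -0.0176  0.1012]
(378, 122) [ 0.4774 -0.0197  0.0978]
(400, 195) [0.5693 0.0287 0.0379]
[(146, np.int64(349), np.int64(353)), (150, np.int64(347), np.int64(351)), (154, np.int64(346), np.int64(350)), (158, np.int64(345), np.int64(349)), (162, np.int64(344), np.int64(382)), (166, np.int64(342), np.int64(346)), (170, np.int64(340), np.int64(345)), (174, np.int64(339), np.int64(344)), (178, np.int64(338), np.int64(343)), (182, np.int64(337), np.int64(356))]
finger angle -13.339692 [ 0.9730193  -0.23072386  0.5232897  -0.03640865]
bar far edge 74.745155
bar near edge 72.44173
```

```bash
python3 - <<'E'
from h import *
c=load("w11")
cv2.imwrite("pics/c13.png",cv2.convertScaleAbs(cv2.resize(c["img"][95:225,300:435],None,fx=5.5,fy=4.6,interpolation=2),alpha=1.5))
g=cv2.cvtColor(c["img"],cv2.COLOR_BGR2GRAY).astype(int)
for v in (150,158,166,174,182): print(v,g[v,330:380].tolist())
E
```

```text
150 [156, 180, 191, 193, 191, 190, 191, 191, 192, 192, 191, 191, 191, 192, 191, 177, 141, 93, 68, 70, 81, 92, 95, 95, 96, 96, 95, 95, 95, 96, 97, 97, 98, 97, 97, 96, 98, 97, 98, 99, 103, 123, 158, 181, 190, 191, 190, 188, 186, 185]
158 [192, 192, 191, 190, 191, 191, 192, 192, 192, 191, 192, 193, 186, 168, 126, 82, 69, 74, 86, 93, 97, 97, 96, 96, 96, 96, 97, 96, 97, 96, 97, 96, 96, 96, 96, 98, 98, 100, 112, 144, 174, 188, 191, 192, 191, 190, 189, 182, 166, 152]
166 [108, 108, 106, 106, 106, 109, 110, 113, 119, 123, 122, 111, 88, 69, 69, 79, 90, 95, 97, 96, 97, 96, 96, 97, 97, 97, 97, 97, 97, 96, 96, 96, 96, 97, 99, 104, 129, 163, 183, 190, 190, 190, 190, 190, 190, 191, 192, 190, 185, 182]
174 [124, 124, 123, 124, 123, 124, 123, 121, 113, 93, 72, 66, 73, 83, 92, 95, 95, 96, 96, 96, 97, 97, 97, 96, 97, 96, 95, 95, 95, 96, 96, 97, 100, 108, 123, 137, 140, 137, 132, 128, 125, 124, 121, 119, 119, 119, 120, 122, 126, 130]
182 [133, 132, 132, 133, 131, 126, 114, 90, 70, 69, 78, 88, 94, 95, 96, 96, 96, 95, 96, 97, 97, 96, 97, 95, 96, 96, 94, 95, 97, 99, 104, 124, 151, 167, 171, 172, 172, 172, 172, 172, 173, 172, 173, 172, 172, 173, 173, 173, 173, 174]
```

View pics/c13.png

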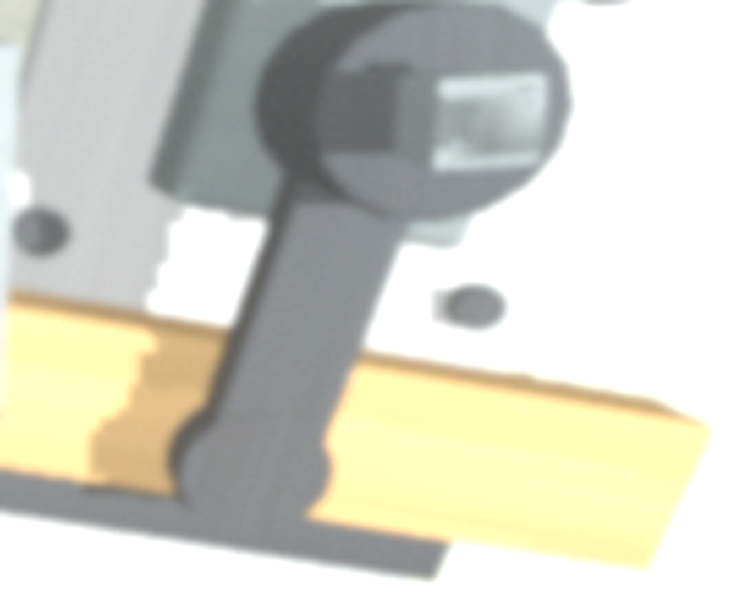

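```bash
python3 - <<'E'
from h import *
c=load("w11")
v=np.array([150,158,166,174,182]); u=np.array([360.6,358.6,355.8,353.2,350.8])
for z in(.0545,):
    A=ray(c,u,v,z)[:,:2]; l=cv2.fitLine(A.astype(np.float32),1,0,.001,.001).ravel(); print(np.degrees(np.arctan2(l[1],l[0])),l)
tip=ray(c,300+252/5.5,95+460/4.6,.0545)[0]; print("tip",tip)
# collar centre from ellipse circle: x 318..570,y 5..222 in crop
col=ray(c,300+444/5.5,95+112/4.6,.08)[0]; print("collar",col, np.degrees(np.arctan2(*(tip-col)[[1,0]])), np.linalg.norm((tip-col)[:2]))
# base plate corners: holes
H=[(325,71),(411,90),(307,146),(386,161)]
P=ray(c,[h[0] for h in H],[h[1] for h in H],.02)[:,:2]
for i,j in((0,1),(2,3),(0,2),(1,3)): d=P[j]-P[i]; print(i,j,np.degrees(np.arctan2(d[1],d[0])))
# bar edges top face via colour
h=cv2.cvtColor(c["img"],cv2.COLOR_BGR2HSV)
zm=c["z_map"]; print(zm[185,400])
# plate near edge, top: line from (318,63)-(418,82) in full
E
```

```text
-17.433136 [ 0.95406723 -0.29959264  0.5305616  -0.02733721]
tip [ 0.55705939 -0.03667385  0.0545    ]
collar [ 0.47755587 -0.01071158  0.08      ] -18.084707376410734 0.08363521214252033
0 1 72.68641726258515
2 3 73.52249995797668
0 2 -16.589469629000636
1 3 -17.943613244931047
0.33770508
```

The finger measures -17.4° to -18.1°, against the fixture x axis at about -17.3°, so it's at the stop within measurement error. On to the mat.

```bash
python3 -c "
from h import *
plan([.479,-.353,.14],174,7)"
```

```text
t 10.85 tcp [ 0.5248 -0.127   0.2214] [-179.8    0.7  174. ] shift [ 0.57 -5.73  2.05] turn [-0.03  0.09 -0.  ] F [ 0.3  0.8 -3.4] w 0.0138
1 [0.08, -0.82, 0.29] turn z -0.0
2 [0.08, -0.82, 0.29] turn z -0.0
3 [0.08, -0.82, 0.29] turn z -0.0
4 [0.08, -0.82, 0.29] turn z -0.0
5 [0.08, -0.82, 0.29] turn z -0.0
6 [0.08, -0.82, 0.29] turn z -0.0
7 [0.08, -0.82, 0.29] turn z -0.0
```

>>> apply_moves([
  [[0.08,-0.7,0.1],[-0.03,0.09,0],8],
  [[0.08,-0.85,0.2],[0,0,0],8],
  [[0.08,-0.85,0.25],[0,0,0],8],
  [[0.08,-0.85,0.35],[0,0,0],8],
  [[0.08,-0.85,0.35],[0,0,0],8],
])

```text
time_s: 11.35
tcp_pos: [0.4935, -0.2887, 0.1753]
eef_rot: [179.9, 0.4, 173.9]
contact_force: [0.5, 0.9, -3.6]
gripper_width: 0.0138
```

>>> apply_moves([
  [[0.08,-0.8,0.35],[0,0,0],8],
  [[0.05,-0.6,0.4],[0,0,0],8],
  [[0,0,0.2],[0,0,0],8],
])

```text
time_s: 11.65
tcp_pos: [0.4814, -0.3475, 0.136]
eef_rot: [179.9, 0.4, 173.6]
contact_force: [-0.4, -0.3, -4.3]
gripper_width: 0.0136
```

```bash
python3 -c "
from h import *
go([.479,-.353,.0255],174)"
```

```text
t 11.65 tcp [ 0.4814 -0.3475  0.136 ] [179.9   0.4 173.6] shift [ 0.06 -0.15  2.76] turn [ 0.01  0.05 -0.05] F [-0.4 -0.3 -4.3] w 0.0136
```

>>> apply_moves([
  [[0.06,-0.15,0.8],[0.01,0.05,0],8],
  [[0,0,0.9],[0,0,0],8],
  [[0,0,0.6],[0,0,0],8],
  [[0,0,0.2],[0,0,0],8],
])

```text
time_s: 12.05
tcp_pos: [0.4808, -0.3527, 0.0353]
eef_rot: [-180.0, 0.2, 173.2]
contact_force: [-0.0, -0.1, -2.9]
gripper_width: 0.0134
```

```bash
python3 -c "
from h import *
go([.479,-.353,.0255],174)"
```

```text
t 12.05 tcp [ 0.4808 -0.3527  0.0353] [-180.     0.2  173.2] shift [ 0.04 -0.01  0.24] turn [-0.    0.02 -0.09] F [-0.  -0.1 -2.9] w 0.0134
```

>>> apply_moves([
  [[0.02,0,0.12],[0,0.02,0],8],
  [[0,0,0.08],[0,0,0],8],
  [[0,0,0.04],[0,0,0],8],
  [[0,0,0],[0,0,0],8],
])

```text
time_s: 12.45
tcp_pos: [0.4823, -0.3518, 0.0276]
eef_rot: [-179.9, 0.1, 173.3]
contact_force: [-0.9, -0.4, -3.6]
gripper_width: 0.0137
```

```bash
python3 -c "
from h import *
go([.479,-.353,.0255],174)"
```

```text
t 12.45 tcp [ 0.4823 -0.3518  0.0276] [-1.799e+02  1.000e-01  1.733e+02] shift [ 0.08 -0.04  0.05] turn [-0.01  0.02 -0.09] F [-0.9 -0.4 -3.6] w 0.0137
```

Not in contact yet.

>>> apply_moves([
  [[0,0,0.05],[0,0,0],8],
  [[0,0,0.04],[0,0,0],8],
])

```text
time_s: 12.65
tcp_pos: [0.4836, -0.3521, 0.0257]
eef_rot: [-179.9, 0.3, 173.3]
contact_force: [-0.3, 0.2, -3.5]
gripper_width: 0.0136
```

```bash
python3 -c "
from h import *
go([.479,-.353,.0255],174)"
```

```text
t 12.65 tcp [ 0.4836 -0.3521  0.0257] [-179.9    0.3  173.3] shift [ 0.11 -0.03  0.01] turn [-0.02  0.04 -0.09] F [-0.3  0.2 -3.5] w 0.0136
```

>>> apply_moves([
  [[0,0,0.05],[0,0,0],8],
  [[0,0,0.04],[0,0,0],8],
])

```text
time_s: 12.85
tcp_pos: [0.4837, -0.3523, 0.0247]
eef_rot: [-179.8, 0.4, 173.3]
contact_force: [-6.5, 7.5, 18.5]
gripper_width: 0.0136
```

```bash
python3 -c "
from h import *
go([.479,-.353,.0255],174)"
```

```text
t 12.85 tcp [ 0.4837 -0.3523  0.0247] [-179.8    0.4  173.3] shift [ 0.11 -0.03 -0.02] turn [-0.02  0.05 -0.08] F [-6.5  7.5 18.5] w 0.0136
```

>>> apply_moves([
  [[0,0,-0.01],[0,0,0],8],
  [[0,0,0],[0,0,0],22],
  [[0,0,0],[0,0,0],40],
  [[0,0,0],[0,0,0],45],
  [[0,0,0],[0,0,0],45],
])

```text
time_s: 13.35
tcp_pos: [0.4853, -0.3533, 0.0272]
eef_rot: [-179.7, 0.6, 173.4]
contact_force: [-0.7, 0.6, -0.0]
gripper_width: 0.04
```

```bash
python3 -c "
from h import *
go([.479,-.353,.2],174)"
```

```text
t 13.35 tcp [ 0.4853 -0.3533  0.0272] [-179.7    0.6  173.4] shift [ 0.11 -0.03 -4.32] turn [-0.03  0.08 -0.08] F [-0.7  0.6 -0. ] w 0.04
```

>>> apply_moves([
  [[0,0,-0.3],[0,0,0],50],
  [[0,0,-0.7],[0,0,0],50],
  [[0,0,-1],[0,0,0],50],
  [[0,0,-1],[0,0,0],50],
  [[0,0,-1],[0,0,0],50],
])

```text
time_s: 13.85
tcp_pos: [0.4803, -0.3512, 0.1887]
eef_rot: [-179.9, -0.1, 173.3]
contact_force: [1.5, -0.7, 0.1]
gripper_width: 0.0501
```

```bash
python3 -c "
from h import *
c=shot('wrist','w12'); d=shot('scene','s12')
go([.479,-.353,.2],174)
m=steel(c,200,100,300,240)"
```

```text
t 13.95 tcp [ 0.4836 -0.353   0.194 ] [-179.7    0.5  173.4] shift [ 0.11 -0.01 -0.15] turn [-0.04  0.06 -0.07] F [ 0.4 -0.1  0.4] w 0.0501
```

View pics/w12.png

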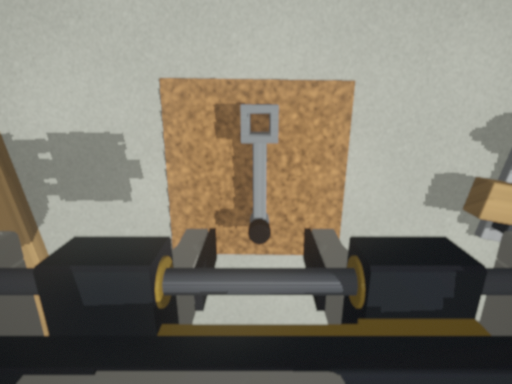

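View pics/s12.png

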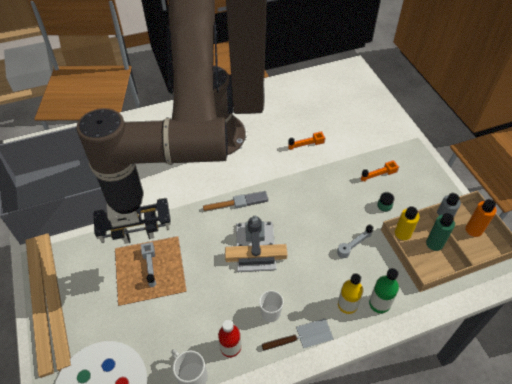

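The crank lies handle up on the mat, with its hub at wrist (260,123) and handle at (259,231), midway across the cork. In the scene view the finger lies over the bar, and nothing else has been disturbed.

```bash
python3 -c "
from h import *
print(r.close_job(), r.get_state()['time_s'])"
```

```text
the job is handed in; nothing more can be done
the job is handed in; nothing more can be done
```

The bar is clamped and the job was handed in at about 14 s of the allowed 51 s. I fitted the square-hub crank fully onto the shaft, turned it clockwise to the stop, lifted it off and laid it flat, handle up, on the cork mat.

**Last checks**
- **Seating:** the crank touched down on the collar with about 10 N, at the expected height.
- **Stop:** the turning torque rose from 0.3 to about 0.8 N m. With the crank off, the finger measured -17.4° to -18.1°, against the fixture's x axis at about -17.3°.
- **Mat:** the arm's middle lies about 4 mm from the mat centre, with the gripper open and clear.

**Checks that disagreed**
- **Crank lead:** at the stop the hub led the shaft by about 31–34°, against the stated 17° of free turn. I have no explanation for this.
- **Finger angle:** two rougher readings, one of the shaft seen through the hub and one of the finger's shaded edge, put the finger 3–4° short of the stop. The later reading of the finger's top face did not bear that out.
- **Shaft position:** the first estimates were 2–3 mm off, and I corrected them by looking through the hub's hole before lowering the crank.

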